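# Raise the weighing hood's sash to the mark

## Robot

A 7-joint arm with a two-finger parallel gripper is mounted at the origin on the work surface. World frame = base frame: x ahead of the robot, y to its left, z up, the work surface at z = 0. Lengths are in m, angles in rad, forces in N, time in s.
With the tool pointing down it reaches from about 0.4 to 0.925 m from the base axis. Payload 4.1 kg.
Tool frame: the origin (TCP) lies midway between the tips of the shut fingers; the grasp point (between the pads) lies 19 mm behind it; z points along the fingers, y is the line along which they close (so a half turn about z gives the same grasp; the last joint's range is limited). The gripper opens to 85 mm and grips with 20 to 120 N. Pads are 22 mm wide; open, the fingers measure 114 mm over their backs; the gripper's body (76 mm by 85 mm) begins 54 mm behind the grasp point. The pads swing forward as they close: fully open they stand 13 mm farther back than shut.
Start: joints at [-1.387, 0.398, 0.045, 1.537, -0.019, 1.207, -0.051], TCP at [0.181, 0.624, 0.196] pointing down, gripper open.
Joint ranges: [-2.82, 2.82], [-0.49, 2.23], [-1.37, 1.46], [0, 2.46], [-1.36, 4.5], [0.23, 2], [-2.94, 2.94]. Speed limits (rad/s): [2.57, 2.57, 3.14, 3.14, 3.14, 3.14, 3.14].

## Interface

Orientations are given as a 3x3 rotation matrix whose columns are the frame's x, y, z axes.
In Python, from workcell import env gives the robot as it stands.
- The arm moves only by the tool move_arm, never from a script. Its argument "targets" is a list of rows, each a list of 3 entries, a list of its own where there are three numbers: the turn, a rotation vector about the tool's x, y, z in degrees, then the shift along the tool's x, y, z in mm, then the finger opening in mm, from 0 to 85.4. In form: [[[rx, ry, rz], [x, y, z], hand], ...]. A call has 1 to 5 rows; each row shifts and turns the commanded pose from where the row before left it, along the tool's axes as they then stand; what a row does not reach is not made up. A row lasts 1/12 s, in which the tool goes at most 41.7 mm and 7.16 degrees, less where a joint would pass 70% of its speed; a pose out of reach is approached as far as the arm can. A call with a gripper value outside its range is refused whole. The fingers move at their own pace and stop on an object; the grip force is fixed at half the most. Time passes only in rows, so rows that do not move let the fingers close. It gives the time, the measured TCP pose, the force, the opening and the grip force at its end, in the units of the state.
- env.observe(): the state, without advancing time (a new reading comes with each control period).
- env.read_camera(name): name is "side" or "top"; returns a dict with "image" (384x512x3 uint8, red, green, blue), "fx", "fy", "cx", "cy" (pixels), "pose" (4x4, takes a point from camera to world coordinates). Camera axes: x right, y down, z forward; pixel columns grow to the right and rows downward; lengths in m; the calibration is good to about 2 mm. A picture is of the moment at which its call begins. There is no depth.
- env.hand_in(): hands the job in; it is judged then, once.
The state is a dict: "clock": time; "joint_pos": joint angles; "qd": joint speeds; "joint_efforts": joint torques, N m; "ee_pos": TCP position; "tcp_rot": TCP orientation; "ft_force": force on the tool from outside, world axes, zero at the start; "torque": the same for the moment, N m; "gripper_width": finger opening in m; "finger_force": force on a finger pad.
Only numpy, scipy, OpenCV 4.12 (cv2) and the standard library are available. Lean on these libraries where they do the work, as an engineer would, in place of code of your own. Each camera call takes 0.05 s, during which the arm holds its last target. There are 200 camera calls.

## Task

Open the powder-weighing hood for work: with the fingertips under the lip of its sliding window, gently push the window up from beneath until the lip is level with the pair of dark collars clamped on the posts, then leave it there and take the hand away. Do not pinch the lip, and leave the vials, bottles and other things where they stand.

Things in the scene. Friction and masses are not known exactly. Their poses are not given: they have to be found in the camera images.
- hood: weighing hood, fixed: clear box 480 wide (y), 255 deep, with a roof sloping back from 460 to 240 mm, behind two aluminium posts (30 mm square, 470 mm tall, centres at y = +-225 mm). Origin: on the counter in the sash plane, midway between the posts; +x into the hood, away from the robot, +y to the left post, z up; yaw up to 0.25 rad. A fixed balance stands inside, 100 mm behind the sash
- sash (a joint): height of the sash above its lowest position, m, growing upward, 0 to 0.21. The sash is a clear pane 400 mm wide, 160 mm tall that slides straight up between the posts. A hidden counterweight balances it: it stays at whatever height it is left; moving it takes about 3 N up or down, a little more at speed (8 N per m/s)
- lip_edge (a point): middle of the outer lower edge of the lip: an aluminium ledge with a black plastic cover on top, 360 mm long (y), 12 mm thick + 4 mm cover, that stands 55 mm out towards the robot along the foot of the pane, its flat underside free. Axes as the hood's: the underside runs from here 55 mm in +x to the pane. 75 mm above the counter when the joint reads 0
- lip_mid (a point): middle of the lip's front face, half way up its 12 mm thickness (6 mm above lip_edge): this is to be level with the collars
- collars: the mark: two dark steel collars, 44 mm square, 12 mm thick, clamped round the two posts at one height, each with a tab standing out 61 mm in front of the sash plane beside the lip's end (tabs 203 to 217 mm from the middle). Origin: midway between them in the sash plane, half way up their thickness: its z is the marked height; axes as the hood's
- vial_in: amber vial with white cap, 34 mm across, 75 mm tall, standing inside the hood on its 12 mm floor, right of the balance. Origin: centre of its underside. To be left alone
- vial_front: a like amber vial, 34 mm across, 75 mm tall, standing on the counter just in front of the left post. Origin: centre of its underside. To be left alone
- stock_bottle: white plastic bottle, 64 mm across, 115 mm tall, standing on the counter in front of the right post. Origin: centre of its underside. To be left alone
- mortar: small white ceramic bowl, 80 mm across, 45 mm tall, inside the hood, left of the balance. Origin: centre of its underside. To be left alone
- ointment_jar: low white jar, 50 mm across, 40 mm tall, standing on the counter in front of the left part of the sash. Origin: centre of its underside. To be left alone

How it is judged:
On the way:
1. the fingers push the sash up by its lip (contact force between the fingers and sash_c4 above 0.5 N and velocity of joint sash above 0.003 m/s), for 0.1 s.
At the end, for the whole second after the job is handed in: The middle of the lip's thickness is within 10 mm in height of the middle of the collars, the sash is at rest, and every other thing is within 30 mm of where it stood (z of lip_mid in the frame of collars between -0.01 and 0.01 m and velocity of joint sash between -0.01 and 0.01 m/s and not (distance of any of vial_in, vial_front, stock_bottle, mortar, ointment_jar from where it was at the start of the episode above 0.03 m)); the robot touches nothing.
It fails at once if the lip is pinched (fingers on its underside or edge and on its top at once) (contact force between the fingers and sash_c4 above 1.5 N and contact force between the fingers and sash_c5 above 1.5 N).
It fails at once if the sash is flung (faster than 0.5 m/s) (velocity of joint sash above 0.5 m/s).
It fails at once if a bystander is lifted, carried or knocked more than 30 mm away (distance of any of vial_in, vial_front, stock_bottle, mortar, ointment_jar from where it was at the start of the episode above 0.03 m).
It also fails if it takes over 42 s, if anything falls off the work surface, if the arm or the gripper's body presses on something with over 40 N, if the wrist force passes 120 N, or if a joint passes its speed limit or range.

## Working session

There is one attempt and no reset: what is moved stays moved. The work goes in short steps, Python scripts to look and compute and a tool call to move; the robot and the scene stay as the last step left them, time stands still between calls to the robot, and variables do not carry over. Pictures are saved under pics/ and viewed, at most 10 in all, crops included, and the job is handed in when it is done.

Besides the shell and the picture viewer there is one more tool, called after "Emit:" in YAML: its name, and indented under it one key for each argument. move_arm: Moves the arm, as the interface text tells. Its arguments: {"type":"object","properties":{"targets":{"type":"array","items":{"type":"array"}}},"required":["targets"]}

```bash
mkdir -p pics; python3 - <<'E'
from workcell import env
import cv2,numpy as np
np.set_printoptions(precision=4,suppress=True)
for n in("side","top"):
    c=env.read_camera(n); cv2.imwrite(f"pics/{n}0.png",c["image"][:,:,::-1]); print(n,c["fx"],c["fy"],c["cx"],c["cy"]);print(c["pose"])
s=env.observe();print(s["clock"],s["ee_pos"],s["tcp_rot"],s["gripper_width"],s["ft_force"])
E
```

```text
side 419.52579082092376 419.52579082092376 255.78175293629232 191.6333539470038
[[ 0.8966 -0.3236  0.3025  0.2972]
 [-0.4429 -0.6597  0.6072 -0.5736]
 [ 0.0031 -0.6783 -0.7348  0.879 ]
 [ 0.      0.      0.      1.    ]]
top 427.70822587717737 427.70822587717737 246.15249761143951 196.166480620054
[[-0.0084 -0.9915  0.1302  0.4895]
 [-0.9993  0.013   0.0342  0.0119]
 [-0.0356 -0.1298 -0.9909  1.0669]
 [ 0.      0.      0.      1.    ]]
0.1 [0.1812 0.6236 0.1948] [[-0.9603  0.279  -0.0003]
 [ 0.279   0.9603 -0.0016]
 [-0.0001 -0.0017 -1.    ]] 0.08509785985751622 [-0.2914 -0.6812 -0.3406]
```

View pics/side0.png

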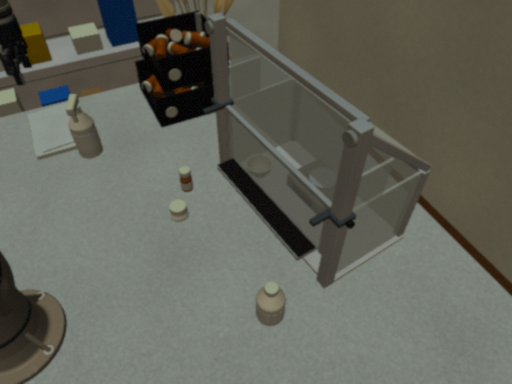

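View pics/top0.png

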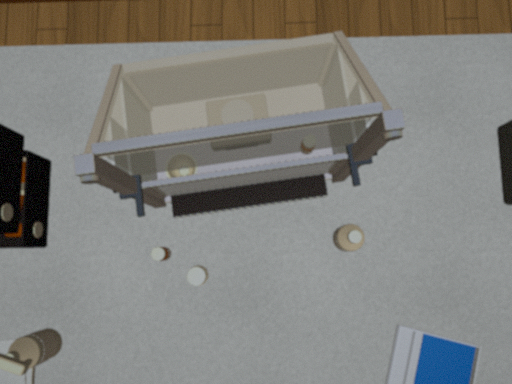

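The side view shows the black lip from about (220,162) to (312,250), with collar tabs at (207,108) and (313,220). In the top view the lip spans (172,205)–(327,187), the tabs are at (140,213) and (355,183), and the vial, jar and bottle are at (160,254), (197,275) and (350,237). I'll enlarge both for corner pixels.

```bash
python3 - <<'E'
import cv2
a=cv2.imread("pics/side0.png")[90:290,195:365]; b=cv2.imread("pics/top0.png")[130:230,70:410]
import numpy as np
a=cv2.convertScaleAbs(a,alpha=1.6,beta=20);b=cv2.convertScaleAbs(b,alpha=1.6,beta=20)
cv2.imwrite("pics/s1.png",cv2.resize(a,None,fx=3,fy=3,interpolation=cv2.INTER_CUBIC))
b=np.vstack([b[:,:200],b[:,140:]])
cv2.imwrite("pics/t1.png",cv2.resize(b,None,fx=3,fy=3,interpolation=cv2.INTER_CUBIC))
E
```

```text
(no output)
```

View pics/s1.png

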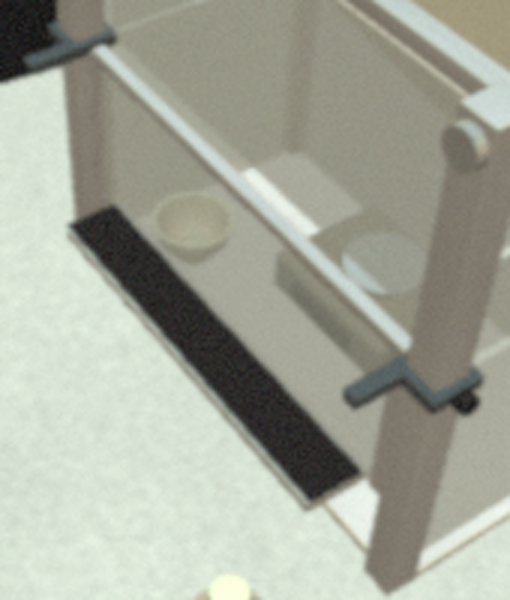

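View pics/t1.png

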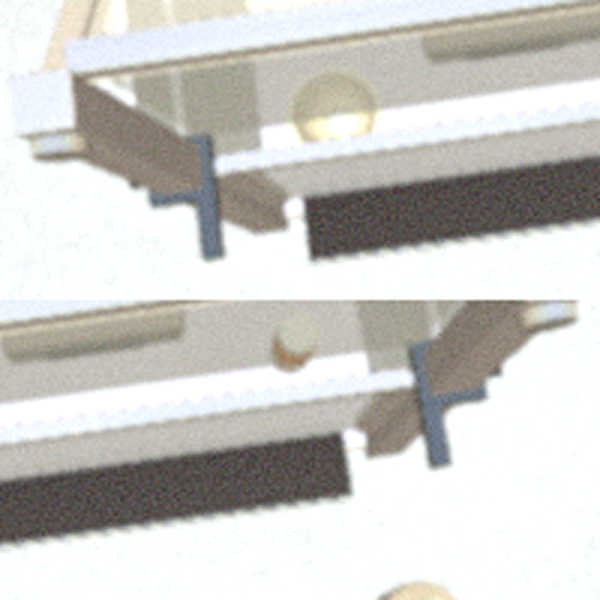

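Corner readings, in crop pixels:
- **Side:** the lip corners are (68,229), (310,500), (358,472) and (113,207). The tab tips are (28,62) and (350,397).
- **Top:** the lip corners are (312,258), (307,200), (350,493) and (343,435). The tab tips are (211,256) and (440,464).

Next I fit the hood pose, sash height and collar height.

```bash
cat > fit.py <<'E'
import numpy as np
from scipy.optimize import least_squares
from workcell import env
np.set_printoptions(precision=4,suppress=True)
C={n:env.read_camera(n) for n in("side","top")}
def proj(c,P):
    T=np.linalg.inv(c["pose"]);p=T[:3,:3]@P+T[:3,3]
    return np.array([c["fx"]*p[0]/p[2]+c["cx"],c["fy"]*p[1]/p[2]+c["cy"]])
def ray(c,u,v,z):
    d=c["pose"][:3,:3]@[(u-c["cx"])/c["fx"],(v-c["cy"])/c["fy"],1];o=c["pose"][:3,3]
    return o+d*(z-o[2])/d[2]
E
python3 - <<'E'
from fit import *
L=[((-.055,.18),"l"),((-.055,-.18),"l"),((0,-.18),"l"),((0,.18),"l")]
obs=[("side",-.055,.18,.091,0,217.7,166.3),("side",-.055,-.18,.091,0,298.3,256.7),("side",0,-.18,.091,0,314.3,247.3),("side",0,.18,.091,0,232.7,159),
("top",-.055,.18,.091,0,174,216),("top",0,.18,.091,0,172.3,196.7),("top",-.055,-.18,.091,0,326.7,194.3),("top",0,-.18,.091,0,324.3,175),
("side",-.061,.21,0,1,204.3,110.7),("side",-.061,-.21,0,1,311.7,222.3),("top",-.061,.21,.006,1,140.3,215.3),("top",-.061,-.21,.006,1,356.7,184.7)]
def f(p):
    x,y,a,q,zc=p;r=[]
    for n,X,Y,Z,k,u,v in obs:
        P=np.array([x+np.cos(a)*X-np.sin(a)*Y,y+np.sin(a)*X+np.cos(a)*Y,Z+(zc if k else q)])
        r+=list(proj(C[n],P)-[u,v])
    return np.array(r)
s=least_squares(f,[.6,0,.1,0,.25],loss="soft_l1");print(s.x);print(f(s.x).reshape(-1,2).round(1))
c=C["top"]
for n,u,v,z in(("vialf",160,254,.075),("jar",197,275,.04),("bottle",355,237,.115)):print(n,ray(c,u,v,z))
p=s.x;R=np.array([[np.cos(p[2]),-np.sin(p[2])],[np.sin(p[2]),np.cos(p[2])]])
print("lip_edge",R@[-.055,0]+p[:2])
E
```

```text
[ 0.6491  0.0439  0.1309 -0.0077  0.2506]
[[-0.8 -0. ]
 [-0.8  2.1]
 [ 2.2  0.3]
 [ 1.3 -0.3]
 [-0.6  1.5]
 [-1.6 -2.5]
 [ 0.8  1.1]
 [-0.7 -2.8]
 [-0.   0.7]
 [-0.4 -0.1]
 [-0.4  0.2]
 [ 0.9 -0.5]]
vialf [0.4873 0.247  0.075 ]
jar [0.4371 0.1658 0.04  ]
bottle [ 0.5209 -0.1939  0.115 ]
lip_edge [0.5946 0.0367]
```

Emit:
move_arm:
  targets:
    - [[0,0,0],[-25,-28,-14],0]
    - [[0,0,0],[-25,-28,-14],0]
    - [[0,0,0],[-25,-28,-14],0]
    - [[0,0,0],[-25,-28,-14],0]
    - [[0,0,0],[-25,-28,-14],0]

```text
clock: 0.62
ee_pos: [0.2629, 0.453, 0.2661]
tcp_rot: [[-0.96, 0.279, -0.0], [0.279, 0.96, -0.0], [0.0, -0.0, -1.0]]
ft_force: [0.0, 0.3, 0.1]
gripper_width: 0.0254
finger_force: 0.0
```

Emit:
move_arm:
  targets:
    - [[0,0,0],[-25,-28,-14],0]
    - [[0,0,0],[-25,-28,-14],0]
    - [[0,0,0],[-25,-28,-14],0]
    - [[0,0,0],[-25,-28,-14],0]
    - [[0,0,0],[-25,-28,-14],0]

```text
clock: 1.03
ee_pos: [0.3437, 0.2836, 0.3364]
tcp_rot: [[-0.96, 0.279, 0.0], [0.279, 0.96, 0.001], [0.0, 0.0, -1.0]]
ft_force: [0.3, 0.6, -0.4]
gripper_width: -0.0001
finger_force: 0.0
```

Emit:
move_arm:
  targets:
    - [[0,-7,0],[0,-30,0],0]
    - [[0,-7,0],[0,-30,0],0]
    - [[0,-7,0],[0,-30,0],0]
    - [[0,-7,0],[0,-30,0],0]
    - [[0,-7,0],[0,-30,0],0]

```text
clock: 1.45
ee_pos: [0.3015, 0.1406, 0.336]
tcp_rot: [[-0.783, 0.281, 0.555], [0.227, 0.96, -0.165], [-0.579, -0.003, -0.816]]
ft_force: [-33.4, -45.9, 33.0]
gripper_width: 0.0
finger_force: 0.0
```

```bash
cat > st.py <<'E'
from workcell import env
import numpy as np
np.set_printoptions(precision=4,suppress=True)
s=env.observe();print(s["clock"],s["joint_pos"],s["ee_pos"],s["ft_force"]);print(s["tcp_rot"])
E
python3 st.py
```

```text
1.45 [-1.0839 -0.4954 -0.1415  2.2268  0.5585  1.3881 -0.022 ] [0.3015 0.1406 0.336 ] [-33.447  -45.9271  33.0398]
[[-0.7833  0.2807  0.5547]
 [ 0.2273  0.9598 -0.1648]
 [-0.5787 -0.003  -0.8156]]
```

Emit:
move_arm:
  targets:
    - [[0,0,0],[-16,6,11],0]
    - [[0,0,0],[-16,6,11],0]

```text
clock: 1.62
ee_pos: [0.3406, 0.1424, 0.3332]
tcp_rot: [[-0.788, 0.272, 0.552], [0.219, 0.962, -0.163], [-0.575, -0.007, -0.818]]
ft_force: [1.1, 1.1, 1.8]
gripper_width: -0.0001
finger_force: 0.0
```

```bash
python3 st.py; python3 - <<'E'
from fit import *
import cv2
cv2.imwrite("pics/s2.png",np.hstack([C["side"]["image"][:,:400,::-1],C["top"]["image"][:,112:,::-1]]))
E
```

```text
1.6167 [-1.0656 -0.4484 -0.0603  2.2083  0.5992  1.3185  0.0406] [0.3406 0.1424 0.3332] [1.0581 1.0672 1.7799]
[[-0.788   0.2724  0.552 ]
 [ 0.2188  0.9621 -0.1625]
 [-0.5754 -0.0073 -0.8178]]
```

View pics/s2.png

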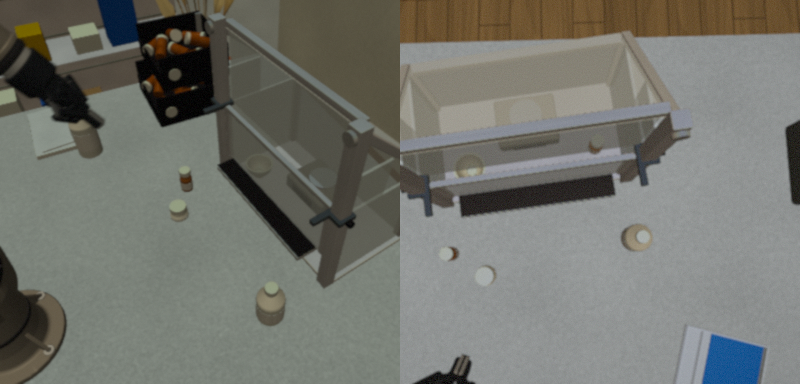

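The picture shows the hand at top left, clear of everything. Next I check the joint convention against the two measured poses, so I can plan how to reach a horizontal tool.

```bash
cat > kin.py <<'E'
import numpy as np
from scipy.spatial.transform import Rotation as R
from scipy.optimize import least_squares
AL=[0,-1,1,1,1,1,-1]
def fk(q,b,p):  # b base yaw; p: d1,d3,a3,d5,a5,d7+tool (xArm7 layout)
    a=[0,0,0,p[2],p[5] if 0 else p[6],p[4],0]; a=[0,0,0,p[2],p[6],0,p[4]]; d=[p[0],0,p[1],0,p[3],0,p[5]]
    T=np.eye(4);T[:3,:3]=R.from_rotvec([0,0,b]).as_matrix()
    for i in range(7):
        A=np.eye(4);A[:3,:3]=R.from_rotvec([AL[i]*np.pi/2,0,0]).as_matrix();A[0,3]=a[i]
        B=np.eye(4);B[:3,:3]=R.from_rotvec([0,0,q[i]]).as_matrix();B[2,3]=d[i]
        T=T@A@B
    return T
D=[([-1.387,.398,.045,1.537,-.019,1.207,-.051],[.1812,.6236,.1948],[[-.9603,.279,-.0003],[.279,.9603,-.0016],[-.0001,-.0017,-1]]),
([-1.0839,-.4954,-.1415,2.2268,.5585,1.3881,-.022],[.3015,.1406,.336],[[-.7833,.2807,.5547],[.2273,.9598,-.1648],[-.5787,-.003,-.8156]]),
([-1.0656,-.4484,-.0603,2.2083,.5992,1.3185,.0406],[.3406,.1424,.3332],[[-.788,.2724,.552],[.2188,.9621,-.1625],[-.5754,-.0073,-.8178]])]
def fit():
    def f(v):
        r=[]
        for q,x,Rm in D:
            T=fk(q,v[0],v[1:8]);r+=list(T[:3,3]-x)
            W=T[:3,:3]@R.from_rotvec([0,0,v[8]]).as_matrix();r+=list(.3*(W-Rm).ravel())
        return np.array(r)
    best=None
    for b in(-3,-1.5,0,1.5,2.7):
      for t in(0,1.57,3.14,-1.57):
        s=least_squares(f,[b,.27,.35,.05,.4,.08,.3,.05,t])
        if best is None or s.cost<best.cost:best=s
    return best
E
python3 - <<'E'
from kin import *
np.set_printoptions(precision=4,suppress=True)
s=fit();print(s.cost,s.x);print(s.fun.reshape(3,12))
E
```

```text
0.15639549192428334 [ -6.1978  14.3611 -28.1295   0.4347  15.0441 -10.6467  -2.9308  16.0526
  -3.7504]
[[-0.1295 -0.0419 -0.0006  0.0394  0.0839 -0.0062  0.0833 -0.0396  0.0197
   0.016   0.013   0.0007]
 [ 0.0689  0.0964  0.0377  0.1467  0.0521  0.0858 -0.1345 -0.0409 -0.1073
  -0.1053 -0.101   0.2021]
 [-0.0566 -0.0998 -0.0371  0.1651  0.0325  0.1025 -0.1224 -0.0234 -0.0794
  -0.1132 -0.079   0.2039]]
```

```bash
cat >> kin.py <<'E'
import itertools
ax=lambda a,t:R.from_rotvec(np.eye(3)["xyz".index(a)]*t).as_matrix()
def fk2(q,v,s):
    b,o7,L1,L2,L3,L4,e2,e4,e6=v
    M=ax("z",b+s[0]*q[0]);p=np.array([0,0,L1]);M=M@ax("y",q[1])@ax("z",s[1]*q[2]);p=p+M@[e2,0,L2]
    M=M@ax("y",q[3]);p=p+M@[e4,0,0];M=M@ax("z",s[2]*q[4]);p=p+M@[0,0,L3];M=M@ax("y",q[5]);p=p+M@[e6,0,L4]
    return p,M@ax("z",s[3]*q[6]+o7)
def fit2():
    best=None
    for s in itertools.product((1,-1),repeat=4):
        def f(v):
            r=[]
            for q,x,Rm in D:
                p,M=fk2(q,v,s);r+=list(p-x)+list(.3*(M-np.array(Rm)).ravel())
            return np.array(r+list(.001*(np.array(v[2:])-[.33,.35,.35,.3,0,0,0])))
        for b in(2.675,-.1,1.2):
          for o in(0,1.57,3.14,-1.57):
            w=least_squares(f,[b,o,.33,.35,.35,.3,0,0,0])
            if best is None or w.cost<best[0]:best=(w.cost,s,w.x,w.fun)
    return best
E
python3 - <<'E'
from kin import *
np.set_printoptions(precision=4,suppress=True)
c,s,v,fu=fit2();print(c,s,v);print(fu[:36].reshape(3,12))
E
```

```text
0.00019036359362267942 (-1, -1, -1, -1) [-0.047   1.5295  0.4987  0.5754  0.6273  0.396  -0.0186  0.2381  0.0578]
[[-0.0086  0.0025 -0.0002  0.0005  0.0017 -0.      0.0017 -0.0005  0.0005
   0.0001  0.0005  0.    ]
 [ 0.0033  0.0011  0.0011 -0.0004  0.0038 -0.0025 -0.0008 -0.0013 -0.0078
   0.0002 -0.0072  0.    ]
 [-0.0033 -0.0009 -0.0009 -0.0004  0.0038 -0.0025 -0.0008 -0.0012 -0.0077
   0.0002 -0.0071 -0.    ]]
```

```bash
python3 - <<'E'
from kin import *
np.set_printoptions(precision=4,suppress=True)
s=(-1,)*4
def F(w):
    v=[w[0],w[1],*w[2:6],w[6],w[7],w[8]]
    r=[]
    for q,x,Rm in D:
        p,M=fk2(q,v,s);r+=list(p-x)+list(.3*(M-np.array(Rm)).ravel())
    return np.array(r+list(.05*np.array(w[6:])))
w=least_squares(F,[0,1.57,.33,.45,.45,.3,0,0,0]);print(w.cost,w.x);print(w.fun[:36].reshape(3,12)[:,:3])
v=w.x;np.save("v.npy",v)
lo=np.array([-2.82,-.49,-1.37,0,-1.36,.23,-2.94]);hi=np.array([2.82,2.23,1.46,2.46,4.5,2,2.94])
a=.131;h=np.array([np.cos(a),np.sin(a),0]);z=np.array([0,0,1.])
for name,pos in(("front",[.50,.03,.055]),("under",[.62,.04,.06]),("up",[.62,.04,.23])):
  for tilt in(0,-20):
    t=np.deg2rad(tilt);tz=h*np.cos(t)+z*np.sin(t)
    best=[]
    for sg in(1,-1):
        ty=sg*np.cross(z,h);M=np.c_[np.cross(ty,tz),ty,tz]
        for k in range(12):
            q0=np.random.default_rng(k).uniform(lo,hi)
            r=least_squares(lambda q:np.r_[(fk2(q,v,s)[0]-pos)*3,(fk2(q,v,s)[1]-M).ravel(),.002*(q[0]+0)],q0,bounds=(lo,hi))
            best.append((r.cost,sg,r.x))
    best.sort(key=lambda t:t[0]);print(name,tilt,[(round(b[0],5),b[1],b[2].round(2)) for b in best[:2]])
E
```

```text
0.00020564391587936566 [-0.0502  1.5266  0.3504  0.5281  0.5114  0.4188 -0.0116  0.0494  0.005 ]
[[-0.0092  0.0024 -0.0001]
 [ 0.0004  0.0001 -0.0003]
 [-0.0004  0.0001  0.0005]]
front 0 [(np.float64(0.0), -1, array([ 0.74,  1.7 , -0.16,  2.42,  4.22,  2.  ,  2.45])), (np.float64(0.0), 1, array([ 0.74,  1.7 , -0.16,  2.42,  4.22,  2.  , -0.7 ]))]
front -20 [(np.float64(0.03141), -1, array([0.22, 1.42, 0.03, 2.46, 3.62, 2.  , 1.82])), (np.float64(0.03141), 1, array([ 0.22,  1.42,  0.03,  2.46,  3.62,  2.  , -1.33]))]
under 0 [(np.float64(0.0), 1, array([ 0.32,  1.4 , -0.19,  2.32,  3.66,  2.  , -1.17])), (np.float64(0.0), 1, array([ 0.32,  1.4 , -0.19,  2.32,  3.66,  2.  , -1.17]))]
under -20 [(np.float64(0.00101), 1, array([-0.68,  1.14,  0.61,  2.46,  3.15,  1.55, -2.2 ])), (np.float64(0.00101), 1, array([-0.68,  1.14,  0.61,  2.46,  3.15,  1.55, -2.2 ]))]
up 0 [(np.float64(0.0085), 1, array([-0.39,  1.03,  0.39,  2.46,  3.14,  1.93, -1.94])), (np.float64(0.0085), 1, array([-0.39,  1.03,  0.39,  2.46,  3.14,  1.93, -1.94]))]
up -20 [(np.float64(0.01292), 1, array([-1.18,  0.83,  1.46,  2.46,  3.78,  1.13, -2.68])), (np.float64(0.01292), 1, array([-1.18,  0.83,  1.46,  2.46,  3.78,  1.13, -2.68]))]
```

```bash
cat > go.py <<'E'
# usage: go.py x y z yawdeg pitchdeg : total turn (tool rotvec deg) and rows needed, world shift
import sys
from st import *
from scipy.spatial.transform import Rotation as R
def plan(pos,yaw,pitch,s=s):
    a,t=np.deg2rad([yaw,pitch]);tz=np.array([np.cos(a)*np.cos(t),np.sin(a)*np.cos(t),np.sin(t)])
    R0=np.array(s["tcp_rot"]);res=[]
    for sg in(1,-1):
        ty=sg*np.array([-np.sin(a),np.cos(a),0]);M=np.c_[np.cross(ty,tz),ty,tz]
        res.append((R.from_matrix(R0.T@M).as_rotvec(degrees=True),M))
    rv,M=min(res,key=lambda r:np.linalg.norm(r[0]))
    d=np.array(pos)-s["ee_pos"];print("rotvec",rv,np.linalg.norm(rv),"shift",1000*d)
    n=int(max(np.ceil(np.linalg.norm(rv)/7),np.ceil(np.linalg.norm(d)/.04),1))
    for k in range(min(n,20)):  # straight-line rows in the moving tool frame
        Rk=R0@R.from_rotvec(rv*k/n,degrees=True).as_matrix()
        print(k,"of",n,"turn",(rv/n).round(2),"mm",(1000*Rk.T@d/n).round(1))
if len(sys.argv)>5:plan([float(v) for v in sys.argv[1:4]],float(sys.argv[4]),float(sys.argv[5]))
E
python3 go.py .42 .1 .3 -30 -10
```

```text
1.7167 [-1.0648 -0.4464 -0.052   2.2018  0.5997  1.3189  0.0397] [0.3433 0.1419 0.3352] [-0.4491  0.1626  0.9937]
[[-0.7865  0.281   0.55  ]
 [ 0.2291  0.9597 -0.1627]
 [-0.5735 -0.002  -0.8192]]
rotvec [ 11.775  -44.7715   7.6409] 46.92035018206202 shift [ 76.7413 -41.9023 -35.1776]
0 of 7 turn [ 1.68 -6.4   1.09] mm [-7.1 -2.7 11.1]
1 of 7 turn [ 1.68 -6.4   1.09] mm [-5.9 -2.2 11.9]
2 of 7 turn [ 1.68 -6.4   1.09] mm [-4.5 -1.7 12.6]
3 of 7 turn [ 1.68 -6.4   1.09] mm [-3.1 -1.3 13. ]
4 of 7 turn [ 1.68 -6.4   1.09] mm [-1.7 -0.9 13.3]
5 of 7 turn [ 1.68 -6.4   1.09] mm [-0.2 -0.4 13.5]
6 of 7 turn [ 1.68 -6.4   1.09] mm [ 1.3 -0.1 13.4]
```

Emit:
move_arm:
  targets:
    - [[1.7,-6.4,1.1],[-15,-3,20],0]
    - [[1.7,-6.4,1.1],[-13,-2,20],0]
    - [[1.7,-6.4,1.1],[-10,-2,20],0]
    - [[1.7,-6.4,1.1],[-6,-1,20],0]

```text
clock: 2.05
ee_pos: [0.4236, 0.1067, 0.3103]
tcp_rot: [[-0.448, 0.409, 0.795], [0.185, 0.912, -0.366], [-0.875, -0.017, -0.484]]
ft_force: [-0.1, -0.7, -0.0]
gripper_width: -0.0001
finger_force: 0.0
```

```bash
python3 go.py .47 .08 .25 -35 -5
```

```text
2.05 [-0.9537 -0.224  -0.2487  2.4083  1.0715  1.299  -0.5444] [0.4236 0.1067 0.3103] [-0.083  -0.7005 -0.0186]
[[-0.448   0.4093  0.7948]
 [ 0.1848  0.9123 -0.3656]
 [-0.8747 -0.0169 -0.4843]]
rotvec [ 10.1551 -23.8102   4.1179] 26.2108232379144 shift [ 46.4412 -26.7169 -60.2529]
0 of 4 turn [ 2.54 -5.95  1.03] mm [ 6.7 -1.1 19. ]
1 of 4 turn [ 2.54 -5.95  1.03] mm [ 8.7 -0.4 18.2]
2 of 4 turn [ 2.54 -5.95  1.03] mm [10.5  0.2 17.2]
3 of 4 turn [ 2.54 -5.95  1.03] mm [12.2  0.7 16. ]
```

Emit:
move_arm:
  targets:
    - [[2.5,-6,1],[7,-1,19],0]
    - [[2.5,-6,1],[9,0,18],0]
    - [[2.5,-6,1],[10,0,17],0]
    - [[2.5,-6,1],[12,1,16],0]

```text
clock: 2.38
ee_pos: [0.454, 0.0884, 0.2738]
tcp_rot: [[-0.181, 0.538, 0.823], [0.079, 0.842, -0.533], [-0.98, -0.032, -0.195]]
ft_force: [0.8, 0.2, -0.0]
gripper_width: 0.0
finger_force: 0.0
```

```bash
python3 go.py .50 .08 .10 -35 0 
```

```text
2.3833 [-0.5766  0.2394 -0.7044  2.455   1.3145  1.6557 -1.0941] [0.454  0.0884 0.2738] [ 0.7688  0.2346 -0.0174]
[[-0.181   0.5379  0.8233]
 [ 0.0787  0.8424 -0.5331]
 [-0.9803 -0.0317 -0.1948]]
rotvec [  2.2534 -11.1947   2.0492] 11.60167379473053 shift [  46.0169   -8.4381 -173.7933]
0 of 5 turn [ 0.45 -2.24  0.41] mm [32.3  4.6 15.2]
1 of 5 turn [ 0.45 -2.24  0.41] mm [32.9  4.5 13.9]
2 of 5 turn [ 0.45 -2.24  0.41] mm [33.4  4.4 12.6]
3 of 5 turn [ 0.45 -2.24  0.41] mm [33.9  4.2 11.3]
4 of 5 turn [ 0.45 -2.24  0.41] mm [34.4  4.1  9.9]
```

```bash
python3 go.py .50 0 .13 -25 -10 | grep -v '^\['
```

```text
2.3833 [-0.5766  0.2394 -0.7044  2.455   1.3145  1.6557 -1.0941] [0.454  0.0884 0.2738] [ 0.7688  0.2346 -0.0174]
 [ 0.0787  0.8424 -0.5331]
 [-0.9803 -0.0317 -0.1948]]
rotvec [-7.7648 -1.354   0.3895] 7.891561074135064 shift [  46.0169  -88.4381 -143.7933]
0 of 5 turn [-1.55 -0.27  0.08] mm [25.1 -9.  22.6]
1 of 5 turn [-1.55 -0.27  0.08] mm [25.2 -9.7 22.2]
2 of 5 turn [-1.55 -0.27  0.08] mm [ 25.3 -10.3  21.8]
3 of 5 turn [-1.55 -0.27  0.08] mm [ 25.4 -10.9  21.4]
4 of 5 turn [-1.55 -0.27  0.08] mm [ 25.5 -11.5  21. ]
```

Emit:
move_arm:
  targets:
    - [[-1.5,-0.3,0],[25,-9,22],0]
    - [[-1.5,-0.3,0],[25,-10,22],0]
    - [[-1.5,-0.3,0],[25,-10,22],0]
    - [[-1.5,-0.3,0],[25,-11,21],0]
    - [[-1.5,-0.3,0],[25,-11,21],0]

```text
clock: 2.8
ee_pos: [0.5217, 0.0712, 0.1695]
tcp_rot: [[-0.186, 0.5, 0.846], [0.008, 0.862, -0.508], [-0.982, -0.088, -0.164]]
ft_force: [0.5, -0.2, 0.3]
gripper_width: -0.0003
finger_force: 0.0
```

```bash
python3 go.py .53 -.015 .05 -25 -10 | grep -v '^\['; python3 - <<'E'
from fit import *
import cv2
cv2.imwrite("pics/s3.png",np.hstack([C["side"]["image"][:,:400,::-1],C["top"]["image"][:,112:,::-1]]))
E
```

```text
2.8 [-0.1768  0.766  -0.9676  2.4545  1.7071  1.9952 -1.2467] [0.5217 0.0712 0.1695] [ 0.4713 -0.218   0.3218]
 [ 0.0076  0.8616 -0.5076]
 [-0.9825 -0.0881 -0.1643]]
rotvec [-5.9043  0.2778  4.1135] 7.201304518581851 shift [   8.3011  -86.1671 -119.517 ]
0 of 4 turn [-1.48  0.07  1.03] mm [ 28.8 -14.9  17.6]
1 of 4 turn [-1.48  0.07  1.03] mm [ 28.5 -15.9  17.2]
2 of 4 turn [-1.48  0.07  1.03] mm [ 28.2 -16.8  16.9]
3 of 4 turn [-1.48  0.07  1.03] mm [ 27.9 -17.7  16.4]
```

View pics/s3.png

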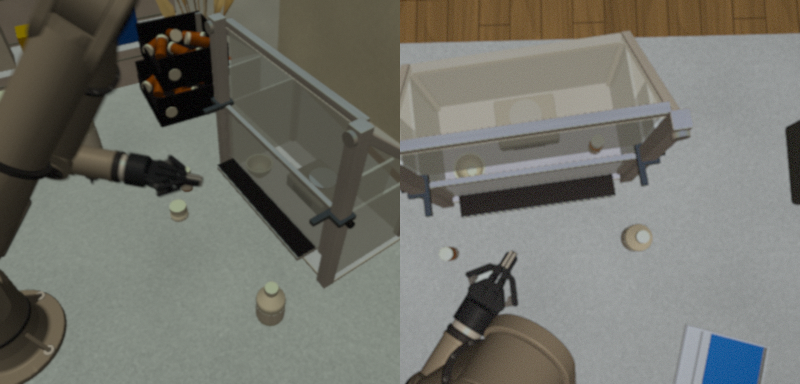

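The picture shows the shut fingers near top-view (514,255) in the crop, pointing right and forward. The jar and vial are untouched. Joints 4 and 6 sit at their limits, so I refit the kinematics with all poses and look for a reachable hand direction.

```bash
cat > kin3.py <<'E'
from kin import *
D=D+[([-.9537,-.224,-.2487,2.4083,1.0715,1.299,-.5444],[.4236,.1067,.3103],[[-.448,.4093,.7948],[.1848,.9123,-.3656],[-.8747,-.0169,-.4843]]),
([-.5766,.2394,-.7044,2.455,1.3145,1.6557,-1.0941],[.454,.0884,.2738],[[-.181,.5379,.8233],[.0787,.8424,-.5331],[-.9803,-.0317,-.1948]]),
([-.1768,.766,-.9676,2.4545,1.7071,1.9952,-1.2467],[.5217,.0712,.1695],[[-.1863,.4999,.846],[.0076,.8616,-.5076],[-.9825,-.0881,-.1643]])]
def fk3(q,v):
    b,o7,L1,L2,L3,L4,ex1,ey1,ex2,ey2,ex3,ey3,o1x,o1y=v[:14]
    M=ax("z",b-q[0]);p=np.array([0,0,L1])+M@[o1x,o1y,0];M=M@ax("y",q[1])@ax("z",-q[2]);p=p+M@[ex1,ey1,L2]
    M=M@ax("y",q[3])@ax("z",-q[4]);p=p+M@[ex2,ey2,L3];M=M@ax("y",q[5])@ax("z",-q[6]+o7);return p+M@[ex3,ey3,L4],M
def fit3():
    def F(w):
        r=[]
        for q,x,Rm in D:
            p,M=fk3(q,w);r+=list(p-x)+list(.1*(M-np.array(Rm)).ravel())
        return np.array(r+list(.01*w[6:]))
    w=least_squares(F,[0,1.57,.33,.45,.45,.3]+[0]*8);return w,F
E
python3 - <<'E'
from kin3 import *
np.set_printoptions(precision=4,suppress=True)
w,F=fit3();print(w.cost,w.x);print(w.fun[:72].reshape(6,12)[:,:6]);np.save("v3.npy",w.x)
E
```

```text
9.877798776823222e-08 [-0.0001  1.5707  0.2559  0.5221  0.4755  0.3737  0.0017 -0.0307 -0.0007
  0.0001 -0.0001  0.0001 -0.0006 -0.012 ]
[[-0.      0.      0.      0.      0.     -0.    ]
 [-0.     -0.0001  0.      0.      0.     -0.    ]
 [ 0.      0.0001 -0.0001 -0.      0.      0.    ]
 [ 0.0001  0.      0.     -0.      0.      0.    ]
 [-0.      0.      0.     -0.      0.     -0.    ]
 [ 0.     -0.     -0.     -0.      0.     -0.    ]]
```

```bash
cat > srch.py <<'E'
from kin3 import *
v=np.load("v3.npy");m=.03
lo=np.array([-2.82,-.49,-1.37,0,-1.36,.23,-2.94])+m;hi=np.array([2.82,2.23,1.46,2.46,4.5,2,2.94])-m
a=.131;H=ax("z",a);h0=np.array([.6491,.0439,0])
def Rt(yaw,pitch,sg=1):
    y,t=np.deg2rad([yaw,pitch]);tz=np.array([np.cos(y)*np.cos(t),np.sin(y)*np.cos(t),np.sin(t)]);ty=sg*np.array([-np.sin(y),np.cos(y),0])
    return np.c_[np.cross(ty,tz),ty,tz]
def ik(pos,M,q0,k=.003):
    def f(q):
        p,Q=fk3(q,v);return np.r_[(p-pos)*5,(Q-M).ravel(),k*(q-q0)]
    r=least_squares(f,np.clip(q0,lo+1e-6,hi-1e-6),bounds=(lo,hi));p,Q=fk3(r.x,v)
    return r.x,1000*np.linalg.norm(p-pos),np.degrees(np.linalg.norm(R.from_matrix(Q.T@M).as_rotvec()))
E
python3 - <<'E'
from srch import *
np.set_printoptions(precision=2,suppress=True)
q0=np.array([-.1768,.766,-.9676,2.42,1.7071,1.96,-1.2467])
for yl in(.05,-.02,-.09):
  for yaw in(7,-15,-35,-50):
    for pitch in(0,-12,-25,-40):
      M=Rt(yaw,pitch);out=[]
      q=q0
      zl=.06+.04*np.sin(np.deg2rad(pitch))
      for X,z in((-.10,zl),(-.03,zl),(-.03,zl+.1),(-.03,zl+.175)):
        p=h0+H@[X,yl,z];q,e,t=ik(p,M,q);out.append((e,t))
      o=np.array(out)
      wr=(p-.37*M[:,2])
      print(yl,yaw,pitch,"pos",o[:,0].round(1),"rot",o[:,1].round(1),"OK" if o.max()<3 else "")
E
```

```text
0.05 7 0 pos [40.3 23.3 49.9 75.3] rot [ 9.8  4.3  8.5 10. ] 
0.05 7 -12 pos [69.5 46.3 70.5 50.8] rot [15.2  5.3  8.5  9.2] 
0.05 7 -25 pos [76.8 44.6 31.8 17.4] rot [15.   5.1  6.1  3.8] 
0.05 7 -40 pos [36.1  4.6  0.   9.5] rot [8.3 0.9 0.  1.9] 
0.05 -15 0 pos [12.   0.   9.1 14.1] rot [3.  0.  1.9 3. ] 
0.05 -15 -12 pos [25.   1.2 11.1  9.2] rot [6.  0.2 2.4 2.1] 
0.05 -15 -25 pos [27.7  0.8  1.4  0. ] rot [6.5 0.2 0.3 0. ] 
0.05 -15 -40 pos [14.  0.  0.  0.] rot [3.4 0.  0.  0. ] 
0.05 -35 0 pos [0. 0. 0. 0.] rot [0. 0. 0. 0.] OK
0.05 -35 -12 pos [0. 0. 0. 0.] rot [0. 0. 0. 0.] OK
0.05 -35 -25 pos [0. 0. 0. 0.] rot [0. 0. 0. 0.] OK
0.05 -35 -40 pos [0. 0. 0. 0.] rot [0. 0. 0. 0.] OK
0.05 -50 0 pos [0. 0. 0. 0.] rot [0. 0. 0. 0.] OK
0.05 -50 -12 pos [0. 0. 0. 0.] rot [0. 0. 0. 0.] OK
0.05 -50 -25 pos [0. 0. 0. 0.] rot [0. 0. 0. 0.] OK
0.05 -50 -40 pos [0. 0. 0. 0.] rot [0. 0. 0. 0.] OK
-0.02 7 0 pos [38.4 21.4 54.1 62.1] rot [9.4 4.1 9.9 9.7] 
-0.02 7 -12 pos [67.7 39.3 58.3 45.9] rot [14.5  5.1  8.5  8.5] 
-0.02 7 -25 pos [67.4 38.  28.4 14.9] rot [13.7  4.8  5.5  3.2] 
-0.02 7
[... 955 characters left out ...]
 0.  5.9] 
-0.09 -15 0 pos [31.6  8.5 35.7 43.1] rot [7.4 1.5 5.4 6.9] 
-0.09 -15 -12 pos [54.9 22.8 38.  32.1] rot [11.2  3.3  6.2  6. ] 
-0.09 -15 -25 pos [56.2 21.4 17.6  6.3] rot [11.2  3.   3.4  1.4] 
-0.09 -15 -40 pos [26.1  0.   0.   0. ] rot [5.9 0.  0.  0. ] 
-0.09 -35 0 pos [0. 0. 0. 0.] rot [0. 0. 0. 0.] OK
-0.09 -35 -12 pos [7.5 0.  0.  0. ] rot [1.8 0.  0.  0. ] 
-0.09 -35 -25 pos [9.8 0.  0.  0. ] rot [2.3 0.  0.  0. ] 
-0.09 -35 -40 pos [0. 0. 0. 0.] rot [0. 0. 0. 0.] OK
-0.09 -50 0 pos [0. 0. 0. 0.] rot [0. 0. 0. 0.] OK
-0.09 -50 -12 pos [0. 0. 0. 0.] rot [0. 0. 0. 0.] OK
-0.09 -50 -25 pos [0. 0. 0. 0.] rot [0. 0. 0. 0.] OK
-0.09 -50 -40 pos [0. 0. 0. 0.] rot [0. 0. 0. 0.] OK
```

```bash
python3 go.py .545 -.045 .06 -37 -18 | grep of
```

```text
0 of 4 turn [1.26 2.21 1.77] mm [ 25.3 -18.4  23.9]
1 of 4 turn [1.26 2.21 1.77] mm [ 23.8 -18.6  25.3]
2 of 4 turn [1.26 2.21 1.77] mm [ 22.2 -18.8  26.6]
3 of 4 turn [1.26 2.21 1.77] mm [ 20.6 -18.8  27.8]
```

Emit:
move_arm:
  targets:
    - [[1.3,2.2,1.8],[25,-18,24],0]
    - [[1.3,2.2,1.8],[24,-19,25],0]
    - [[1.3,2.2,1.8],[22,-19,27],0]
    - [[1.3,2.2,1.8],[21,-19,28],0]

```text
clock: 3.23
ee_pos: [0.5536, -0.0349, 0.0639]
tcp_rot: [[-0.235, 0.606, 0.76], [0.193, 0.796, -0.574], [-0.953, 0.012, -0.304]]
ft_force: [-0.2, -0.4, -0.3]
gripper_width: -0.0001
finger_force: 0.0
```

```bash
python3 go.py .560 -.048 .043 -37 -18 | grep -v '^ *\['
```

```text
3.2333 [ 0.1534  0.9781 -0.9577  2.4538  1.9811  1.9582 -1.3097] [ 0.5536 -0.0349  0.0639] [-0.1669 -0.3528 -0.3368]
rotvec [-0.0595  0.3173 -0.7489] 0.8154869696070556 shift [  6.4412 -13.1252 -20.8601]
0 of 1 turn [-0.06  0.32 -0.75] mm [15.8 -6.8 18.8]
```

Emit:
move_arm:
  targets:
    - [[0,0,-0.7],[16,-7,19],0]
    - [[0,0,0],[0,0,0],0]

```text
clock: 3.4
ee_pos: [0.5584, -0.0531, 0.0412]
tcp_rot: [[-0.246, 0.608, 0.755], [0.178, 0.794, -0.581], [-0.953, -0.008, -0.303]]
ft_force: [0.6, -0.9, 0.3]
gripper_width: -0.0001
finger_force: 0.0
```

```bash
python3 go.py .630 -.039 .043 -37 -18 | grep -v '^ *\['; python3 - <<'E'
from fit import *
import cv2
cv2.imwrite("pics/s4.png",np.hstack([cv2.resize(C["side"]["image"][140:300,130:330,::-1],None,fx=2,fy=2),cv2.resize(C["top"]["image"][150:310,190:390,::-1],None,fx=2,fy=2)]))
E
```

```text
3.4 [ 0.1624  1.0181 -0.8894  2.4469  2.0445  1.9488 -1.314 ] [ 0.5584 -0.0531  0.0412] [ 0.6115 -0.9496  0.3264]
rotvec [-0.5606  0.3376  0.3137] 0.725700202621402 shift [71.5828 14.114   1.7541]
0 of 2 turn [-0.28  0.17  0.16] mm [-8.4 27.4 22.7]
1 of 2 turn [-0.28  0.17  0.16] mm [-8.4 27.3 22.8]
```

View pics/s4.png

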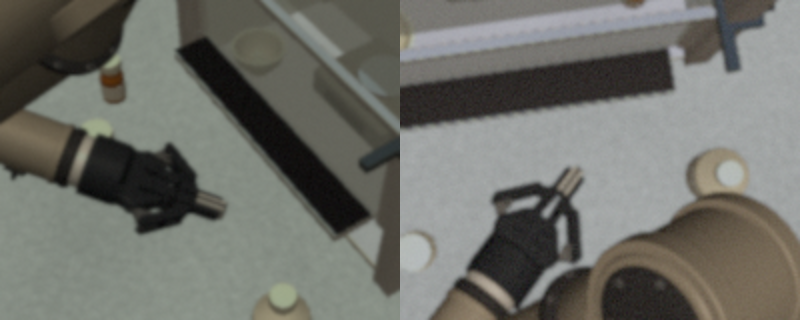

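The fingertips at (578,168) in the top crop are in front of the lip. The knuckles flare to the left, so I roll 12° to lower them and then slide under.

Emit:
move_arm:
  targets:
    - [[0,0,-6],[0,0,0],0]
    - [[0,0,-6],[0,0,0],0]
    - [[0,0,0],[-8,16,14],0]
    - [[0,0,0],[-8,16,14],0]
    - [[0,0,0],[-8,16,14],0]

```text
clock: 3.92
ee_pos: [0.6271, -0.0302, 0.0455]
tcp_rot: [[-0.361, 0.535, 0.764], [0.009, 0.821, -0.571], [-0.933, -0.199, -0.301]]
ft_force: [0.4, 0.2, 0.4]
gripper_width: -0.0001
finger_force: 0.0
```

```bash
python3 st.py
```

```text
3.9167 [ 0.1414  0.9653 -0.8353  2.311   2.0885  1.8132 -0.992 ] [ 0.6271 -0.0302  0.0455] [0.4126 0.2174 0.3734]
[[-0.3608  0.5349  0.764 ]
 [ 0.0091  0.8212 -0.5706]
 [-0.9326 -0.199  -0.3012]]
```

Emit:
move_arm:
  targets:
    - [[0,0,0],[-4.7,-1,-1.5],0]
    - [[0,0,0],[-4.7,-1,-1.5],0]
    - [[0,0,0],[-4.7,-1,-1.5],0]

```text
clock: 4.17
ee_pos: [0.6251, -0.0318, 0.0585]
tcp_rot: [[-0.365, 0.535, 0.762], [0.01, 0.82, -0.572], [-0.931, -0.201, -0.305]]
ft_force: [0.4, 1.4, -3.0]
gripper_width: -0.0002
finger_force: 1.3
```

Emit:
move_arm:
  targets:
    - [[0,0,0],[-4.7,-1,-1.5],0]
    - [[0,0,0],[-4.7,-1,-1.5],0]
    - [[0,0,0],[-4.7,-1,-1.5],0]

```text
clock: 4.42
ee_pos: [0.6248, -0.0329, 0.0726]
tcp_rot: [[-0.366, 0.536, 0.761], [0.01, 0.82, -0.572], [-0.93, -0.202, -0.305]]
ft_force: [-2.3, 2.2, -3.8]
gripper_width: -0.0001
finger_force: 1.8
```

Emit:
move_arm:
  targets:
    - [[0,0,0],[-9.3,-2,-3],0]
    - [[0,0,0],[-9.3,-2,-3],0]
    - [[0,0,0],[-9.3,-2,-3],0]
    - [[0,0,0],[-9.3,-2,-3],0]
    - [[0,0,0],[-9.3,-2,-3],0]

```text
clock: 4.83
ee_pos: [0.6252, -0.0342, 0.1234]
tcp_rot: [[-0.365, 0.538, 0.76], [0.01, 0.818, -0.575], [-0.931, -0.203, -0.304]]
ft_force: [-4.3, 2.8, -4.2]
gripper_width: -0.0004
finger_force: 2.6
```

Emit:
move_arm:
  targets:
    - [[0,0,0],[-9.3,-2,-3],0]
    - [[0,0,0],[-9.3,-2,-3],0]
    - [[0,0,0],[-9.3,-2,-3],0]
    - [[0,0,0],[-9.3,-2,-3],0]
    - [[0,0,0],[-9.3,-2,-3],0]

```text
clock: 5.25
ee_pos: [0.6254, -0.0343, 0.1733]
tcp_rot: [[-0.365, 0.538, 0.76], [0.01, 0.818, -0.575], [-0.931, -0.203, -0.304]]
ft_force: [-4.2, 1.0, -4.7]
gripper_width: 0.0
finger_force: 2.7
```

```bash
python3 - <<'E'
from fit import *
import cv2
np.save("side5.npy",C["side"]["image"]);np.save("top5.npy",C["top"]["image"])
cv2.imwrite("pics/s5.png",np.hstack([cv2.resize(cv2.convertScaleAbs(C["side"]["image"][90:290,190:350,::-1],alpha=1.5),None,fx=2.5,fy=2.5),cv2.resize(cv2.convertScaleAbs(C["top"]["image"][120:270,120:380,::-1],alpha=1.5),(400,230))[:].repeat(1,0) if 0 else cv2.copyMakeBorder(cv2.resize(cv2.convertScaleAbs(C["top"]["image"][130:260,120:380,::-1],alpha=1.5),(400,200)),0,300,0,0,0)]))
E
python3 st.py
```

```text
5.35 [ 0.2795  0.6475 -1.0281  2.3332  1.9091  1.6581 -0.7931] [ 0.6266 -0.0345  0.1761] [-0.6598  0.069  -0.3308]
[[-0.3588  0.5404  0.7611]
 [ 0.0091  0.8173 -0.5761]
 [-0.9334 -0.1998 -0.2981]]
```

View pics/s5.png

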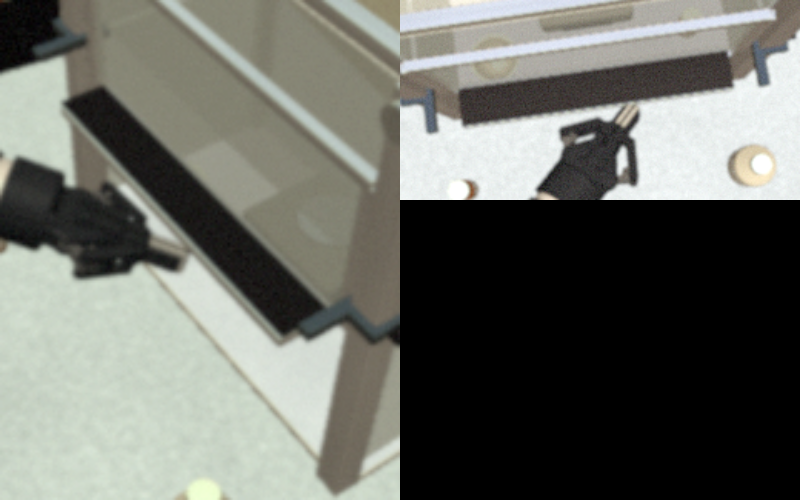

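The lip is up, with its front corners at crop (65,103) and (282,335) in the side view and (63,122) and (332,86) in the top view. The tabs are still somewhat higher. I compute the remaining rise relative to the collars.

```bash
python3 - <<'E'
from fit import *
def fitq(o,pose=None):
    def f(p):
        x,y,a=p[:3];r=[]
        for i,(n,X,Y,u,v,g) in enumerate(o):
            P=np.array([x+np.cos(a)*X-np.sin(a)*Y,y+np.sin(a)*X+np.cos(a)*Y,p[3+g]]);r+=list(proj(C[n],P)-[u,v])
        return np.array(r)
    s=least_squares(f,[.65,.04,.13,.1,.25,.2],loss="soft_l1");return s.x,f(s.x).reshape(-1,2).round(1)
A=[("side",-.055,.18,217.7,166.3,0),("side",-.055,-.18,298.3,256.7,0),("top",-.055,.18,174,216,0),("top",-.055,-.18,326.7,194.3,0)]
T=[("side",-.061,.21,204.3,110.7,1),("side",-.061,-.21,311.7,222.3,1),("top",-.061,.21,140.3,215.8,1),("top",-.061,-.21,356.7,185.2,1)]
B=[("side",-.055,.18,216,131.2,2),("side",-.055,-.18,302.8,224,2),("top",-.055,.18,161,209.3,2),("top",-.055,-.18,335.9,185.9,2)]
p,r=fitq(A+T+B);print("toplow",p[3],"collar",p[4],"topnow",p[5],p[:3]);print(r)
E
```

```text
toplow 0.08352224449670562 collar 0.2494018897677108 topnow 0.2053655624589299 [0.6517 0.0446 0.1287]
[[ 0.  -0.6]
 [-0.1  1.4]
 [-1.   0.2]
 [ 0.4  0.2]
 [ 1.   0.5]
 [ 0.3 -0.4]
 [ 0.2 -1.5]
 [-0.4 -1.4]
 [-1.3 -0.5]
 [-0.   0.5]
 [-0.3  1.9]
 [ 0.4  0.5]]
```

Emit:
move_arm:
  targets:
    - [[0,0,0],[-9.3,-2,-3],0]
    - [[0,0,0],[-9.3,-2,-3],0]
    - [[0,0,0],[-9.3,-2,-3],0]
    - [[0,0,0],[-9.3,-2,-3],0]
    - [[0,0,0],[-4.7,-1,-1.5],0]

```text
clock: 5.87
ee_pos: [0.6259, -0.0352, 0.2177]
tcp_rot: [[-0.365, 0.54, 0.759], [0.01, 0.817, -0.577], [-0.931, -0.202, -0.303]]
ft_force: [-1.4, -0.7, -4.0]
gripper_width: -0.0001
finger_force: 1.9
```

```bash
python3 - <<'E'
from fit import *
import cv2
g=lambda im,x,y,w,h:cv2.resize(cv2.convertScaleAbs(im[y:y+h,x:x+w,::-1],alpha=1.6),(w*5,h*5),interpolation=cv2.INTER_CUBIC)
S,T=C["side"]["image"],C["top"]["image"]
cv2.imwrite("pics/s6.png",np.vstack([np.hstack([g(S,198,85,80,60),g(S,265,180,80,60)]),np.hstack([g(T,125,170,80,60),g(T,300,145,80,60)])]))
E
python3 st.py
```

```text
5.9667 [ 0.3426  0.5362 -1.0941  2.3195  1.843   1.5834 -0.7108] [ 0.6262 -0.0349  0.2185] [-0.5798 -1.4563 -1.2017]
[[-0.3623  0.54    0.7597]
 [ 0.0096  0.8172 -0.5762]
 [-0.932  -0.2015 -0.3013]]
```

View pics/s6.png

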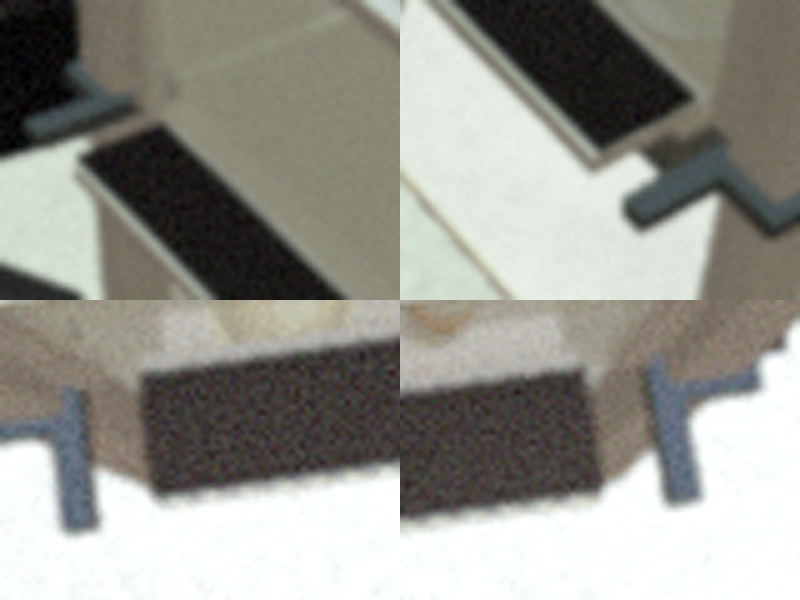

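Lip face ends are about (80,170) and (597,160) in the side panels, and the tab tips (30,130) and (633,215). The top-view lip corners are (157,495) and (600,490).

```bash
python3 - <<'E'
from fit import *
# lip mid z (0) and collar z (1), common pose free
o=[("side",-.055,.18,0,214,119,0),("side",-.055,-.18,0,304.4,212,0),("top",-.053,.18,.01,156.4,209,0),("top",-.053,-.18,.01,340,183,0),
("side",-.061,.21,0,204,111,1),("side",-.061,-.21,0,311.6,223,1),("top",-.061,.21,.006,140.8,216,1),("top",-.061,-.21,.006,356.8,185,1)]
def f(p,o=o):
    x,y,a=p[:3];r=[]
    for n,X,Y,Z,u,v,g in o:
        P=np.array([x+np.cos(a)*X-np.sin(a)*Y,y+np.sin(a)*X+np.cos(a)*Y,p[3+g]+Z]);r+=list(proj(C[n],P)-[u,v])
    return np.array(r)
s=least_squares(f,[.65,.04,.13,.25,.25]);print(s.x);print(s.fun.reshape(-1,2).round(1))
for k in ("side","top"):
    oo=[t for t in o if t[0]==k]
    q=least_squares(lambda z:f(np.r_[s.x[:3],z],oo),[.25,.25]);print(k,q.x)
E
```

```text
[0.6494 0.0438 0.1304 0.2439 0.2488]
[[-1.2 -0.1]
 [-0.5  1. ]
 [-1.2  0.1]
 [ 1.  -0.5]
 [ 0.5  0.9]
 [-0.3 -0.3]
 [-0.6 -0.6]
 [ 0.6 -0.7]]
side [0.2452 0.2499]
top [0.2358 0.243 ]
```

Emit:
move_arm:
  targets:
    - [[0,0,0],[-2.5,-0.5,-0.8],0]
    - [[0,0,0],[-2.5,-0.5,-0.8],0]
    - [[0,0,0],[0,0,0],0]

```text
clock: 6.32
ee_pos: [0.626, -0.0341, 0.2223]
tcp_rot: [[-0.365, 0.538, 0.76], [0.01, 0.818, -0.575], [-0.931, -0.202, -0.304]]
ft_force: [0.4, -0.7, -2.7]
gripper_width: -0.0001
finger_force: 1.4
```

Emit:
move_arm:
  targets:
    - [[0,0,0],[4.7,1,1.5],0]
    - [[0,0,0],[9.3,2,3],0]

```text
clock: 6.48
ee_pos: [0.627, -0.0334, 0.2096]
tcp_rot: [[-0.36, 0.539, 0.762], [0.009, 0.819, -0.574], [-0.933, -0.199, -0.3]]
ft_force: [0.1, -0.2, 0.1]
gripper_width: 0.0002
finger_force: 0.0
```

Emit:
move_arm:
  targets:
    - [[0,0,0],[7,-13,-13],0]
    - [[0,0,0],[9,-16,-17],0]
    - [[0,0,0],[9,-16,-17],0]
    - [[0,0,0],[9,-16,-17],0]
    - [[0,0,0],[9,-16,-17],0]

```text
clock: 6.9
ee_pos: [0.5325, -0.0381, 0.2066]
tcp_rot: [[-0.39, 0.566, 0.726], [0.025, 0.795, -0.606], [-0.92, -0.219, -0.324]]
ft_force: [0.5, -1.9, -1.4]
gripper_width: 0.0001
finger_force: 0.0
```

```bash
python3 - <<'E'
from fit import *
import cv2
g=lambda im,x,y,w,h,k=5:cv2.resize(cv2.convertScaleAbs(im[y:y+h,x:x+w,::-1],alpha=1.6),(int(w*k),int(h*k)),interpolation=cv2.INTER_CUBIC)
S,T=C["side"]["image"],C["top"]["image"]
cv2.imwrite("pics/s7.png",np.vstack([np.hstack([g(S,198,85,80,60),g(S,265,180,80,60)]),np.hstack([g(S,100,85,260,195,400/260),g(T,130,120,260,195,400/260)])]))
E
python3 st.py
```

```text
7.0 [ 0.4044  0.6008 -1.3651  2.4565  1.6913  1.8096 -0.7988] [ 0.5345 -0.0304  0.2137] [0.5458 1.2104 1.4503]
[[-0.3774  0.5565  0.7401]
 [ 0.0204  0.8041 -0.5942]
 [-0.9258 -0.2091 -0.3149]]
```

View pics/s7.png

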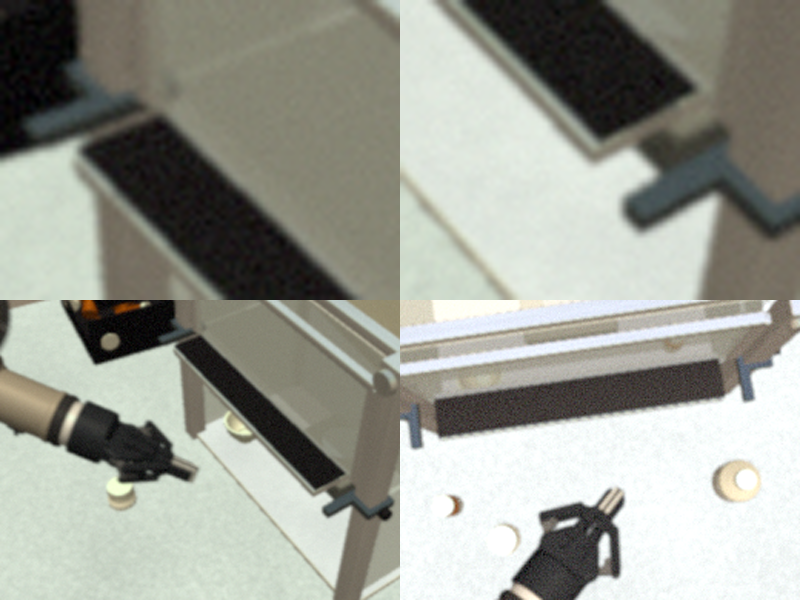

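The lip has risen about 4 mm, with face ends near (80,163) and (597,148), and is now within about 2 mm of the collars. The hand is clear, and the jar, vial and bottle are in place.

```bash
python3 -c "
from workcell import env
print(env.hand_in())"
```

```text
the job is handed in; nothing more can be done
None
```

The sash was pushed up from beneath the lip and left about level with the collars (within roughly 2 mm by the cameras). The hand is clear, the jar, front vial and bottle look unmoved, and the job is handed in; no verdict was returned.

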